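# Ready the tea-light warmer: load it, hood and cap on, cap held up

### The job

Get the little table warmer ready to light: set the tea light that stands on the bare worktop down into the round recess of the warmer, then put the two nested lids on over it together, as they stand, and let go. Then lift off only the outer cap, leaving the inner hood sitting squarely on the warmer, and finish while still holding the cap level, straight above the hood with about 10 cm between them, so that I can reach in with the lighter. Let nothing tip over or fall, do not shift or tip the warmer, and leave everything else on the worktop where it is.

Things in the scene. Friction and masses are not known exactly. Their poses are not given: they have to be found in the camera images.
- warmer: steel table warmer, loose, 0.9 kg: drip dish 110 mm across with an 8 mm high rim, a stem, a flat round shoulder 57 mm across at 38 mm height and on it a neck 50 mm across, 9 mm high (top at 47 mm), with the round recess for the tea light in its top. Mouth and outer edge of the neck are bevelled by 1.5 mm. Origin: centre of its underside, z up
- recess_floor (a point): centre of the floor of the warmer's recess, 41 mm above its underside; the recess is 41.6 mm across and 6 mm deep. The seated tea light's origin lies here
- shoulder (a point): centre of the warmer's shoulder, 38 mm above its underside; the seated hood's origin lies here
- candle: tea light on the bare worktop (the spare one on the tray at the back left is not meant): round aluminium cup 38 mm across, 15 mm high, 18 g. Origin: centre of its underside, z up. When seated in the recess 9 mm of it stand above the neck
- hood: inner lid, a round steel flame hood, 0.13 kg, standing upright on the worktop under the cap. Its lower 16 mm are a ring of 53 mm bore (to 10 mm up) that slips over the warmer's neck and rests on the shoulder; above it a pierced wall 51.6 mm across up to a flat top, 36 mm above the underside, with a 20 mm flame hole. Origin: centre of its underside, z up
- hood_bead (a point): centre of the hood at mid height of the grip bead round its ring: 63 mm across, from 6 to 16 mm above the hood's underside, the widest part of the nested lids. Gripped by the bead, the hood carries the cap that stands on it
- cap: outer lid, a steel snuffer cap, 59 mm across and 25.5 mm high, open below (54.6 mm bore, 22 mm deep), 0.09 kg, with a turned wooden knob on top. It is slipped loosely over the hood and stands on the hood's bead, 16 mm above the hood's underside; it is not fastened. Nested, the two lids are 61.5 mm high with the knob. Origin: centre of its lower rim, z up
- cap_knob (a point): centre of the cap's wooden knob, 38 mm above the cap's lower rim: 19 mm across, upright sides from 32 to 44.5 mm above the lower rim, on a 10 mm neck. The cap's flat top is 25.5 mm above its lower rim
- scoop: bystander: metal measuring scoop lying on the worktop, 128 mm long (along its own y), 45 mm wide, 24 mm high, origin under its middle
- fruit: bystander: lemon, 71 x 53 x 51 mm, origin at its underside
- cellar: bystander: round wooden salt cellar, 67 mm across, 60 mm high, origin at its underside
- timer: bystander: round kitchen timer with a dial, 63 mm across, 47 mm high, origin at its underside
- spoon: bystander: wooden spoon, 295 mm long, 46 mm wide, 14 mm high, origin under its middle
There are look-alikes about, which are no part of the job. Leave any turquoise look-alike of the cap alone. Of the things that look like the candle, take the one that is farthest to the robot's left at the start.

How it is judged:
By the outcome, as a careful person would: the job done as asked, in the order asked, and still so for the second after the job is handed in, while the arm keeps its last pose, push and grip.
It also fails if it takes over 70 s, if anything falls off the work surface, if the arm or the gripper's body presses on something with over 40 N, if the wrist force passes 120 N, or if a joint passes its speed limit or range.

### The arm

A 6-joint arm with a two-finger parallel gripper is mounted at the origin on a cart in front of the work surface, level with it; the furniture and walls round the work are solid. World frame = base frame: x ahead of the robot, y to its left, z up, the work surface at z = 0. Lengths are in m, angles in degrees, forces in N, time in s.
With the tool pointing down it reaches from about 0.25 to 0.775 m from the base axis. Payload 4 kg.
Tool frame: the origin (TCP) lies midway between the tips of the shut fingers; the grasp point (between the pads) lies 19 mm behind it (r.tcp_to_grasp is the distance from the TCP to the grasp point, in m); z points along the fingers, y is the line along which they close (so a half turn about z gives the same grasp; the last joint's range is limited). The gripper opens to 85 mm and grips with 20 to 120 N. Pads are 22 mm wide; open, the fingers measure 114 mm over their backs; the gripper's body (76 mm by 85 mm) begins 54 mm behind the grasp point. The pads swing forward as they close: fully open they stand 13 mm farther back than shut.
Start: joints at [64.337, 4.996, 78.535, -0, 96.463, -5.907], TCP at [0.186, 0.518, 0.206] pointing down, gripper open.
Joint ranges: [-177.83, 177.83], [-43.37, 116.18], [15.69, 146.23], [-61.86, 241.86], [9.47, 152.12], [-147.06, 147.06]. Speed limits (degrees/s): [159.86, 159.86, 180, 180, 180, 180].

### API

Orientations are given as a 3x3 rotation matrix whose columns are the frame's x, y, z axes.
In Python, from station import r gives the robot as it stands.
- The arm moves only by the tool send_rows, never from a script. Its argument "plan" is a list of rows, each a list of 3 entries, a list of its own where there are three numbers: the opening, from -1 (shut) to 1 (fully open), then the shift along the world's x, y, z in mm, then the turn, a rotation vector about the world's x, y, z in rad. A call has 1 to 5 rows; each row is the pose to reach, as a shift and turn from the pose commanded when the call began; what a row does not reach only later rows make up. A row lasts 1/10 s, in which the tool goes at most 50 mm and 8.59 degrees, less where a joint would pass 70% of its speed; a pose out of reach is approached as far as the arm can. A call with a gripper value outside its range is refused whole. The fingers move at their own pace and stop on an object; the grip force is fixed at half the most. Time passes only in rows, so rows that repeat a pose let the fingers close. It gives the time, the measured TCP pose, the force, the opening and the grip force at its end, in the units of the state.
- r.state(): the state, without advancing time (a new reading comes with each control period).
- r.grab_frame(name): name is "scene" or "top" or "wrist"; returns a dict with "img" (480x640x3 uint8, red, green, blue), "fovy" (degrees; the focal length in pixels is half the picture's height over the tangent of half this angle, whatever the lens; pixels are square), "cx", "cy" (the principal point, pixels), "pose" (4x4, takes a point from camera to world coordinates). Camera axes: x right, y down, z forward; pixel columns grow to the right and rows downward; lengths in m; the calibration is good to about 2 mm. A picture is of the moment at which its call begins. There is no depth.
- r.close_job(): hands the job in; it is judged then, once.
The state is a dict: "t": time; "joints": joint angles; "joint_vel": joint speeds; "effort": joint torques, N m; "eef_pos": TCP position; "eef_rot": TCP orientation; "force": force on the tool from outside, world axes, zero at the start; "torque": the same for the moment, N m; "grip_width": opening from 0.0 (shut) to 1.0 (fully open); "finger_force": force on a finger pad.
Only numpy, scipy, OpenCV 4.12 (cv2) and the standard library are available. Lean on these libraries where they do the work, as an engineer would, in place of code of your own. Each camera call takes 0.05 s, during which the arm holds its last target. There are 200 camera calls.

## Working session

There is one attempt and no reset: what is moved stays moved. The work goes in short steps, Python scripts to look and compute and a tool call to move; the robot and the scene stay as the last step left them, time stands still between calls to the robot, and variables do not carry over. Pictures are saved under pics/ and viewed, at most 10 in all, crops included, and the job is handed in when it is done.

Besides the shell and the picture viewer there is one more tool, called after ">>>" as name(argument=value, ...) on one line, values as JSON. send_rows: Moves the arm, as the interface text tells. Its arguments: {"type":"object","properties":{"plan":{"type":"array","items":{"type":"array"}}},"required":["plan"]}

```bash
mkdir -p pics; ls
cat > h.py <<'E'
from station import r
import numpy as np, cv2
def grab(n,f=None):
    d=r.grab_frame(n)
    if f: cv2.imwrite('pics/'+f,cv2.cvtColor(d['img'],cv2.COLOR_RGB2BGR))
    d['f']=240/np.tan(np.radians(d['fovy']/2)); return d
def ray(d,u,v):
    T=np.array(d['pose']); c=np.array([(u-d['cx'])/d['f'],(v-d['cy'])/d['f'],1.])
    return T[:3,3],T[:3,:3]@c
def at(d,u,v,z):
    o,k=ray(d,u,v); return o+k*(z-o[2])/k[2]
def proj(d,p):
    T=np.array(d['pose']); c=T[:3,:3].T@(np.array(p)-T[:3,3]); return d['f']*c[0]/c[2]+d['cx'],d['f']*c[1]/c[2]+d['cy']
E
python3 - <<'E'
from h import *
np.set_printoptions(precision=3,suppress=True)
for n in ['top','scene']:
    d=grab(n,n+'0.png'); print(n,d['fovy'],d['cx'],d['cy']);print(np.array(d['pose']))
d=grab('wrist'); print(np.array(d['pose']),d['fovy'])
s=r.state(); print(s)
E
```

```text
pics
top 55.905642197820626 308.31413630336056 242.4202872060121
[[-0.019 -0.99   0.142  0.402]
 [-1.     0.016 -0.025 -0.058]
 [ 0.022 -0.142 -0.99   0.998]
 [ 0.     0.     0.     1.   ]]
scene 51.70457311959155 329.06628845412763 244.5730840943545
[[ 0.873 -0.232  0.43   0.003]
 [-0.488 -0.435  0.757 -1.006]
 [ 0.011 -0.87  -0.493  0.677]
 [ 0.     0.     0.     1.   ]]
[[ 0.338  0.895  0.291  0.11 ]
 [ 0.941 -0.321 -0.108  0.544]
 [-0.003  0.31  -0.951  0.373]
 [ 0.     0.     0.     1.   ]] 70.48602615269908
{'t': 0.15, 'joints': array([64.336,  5.03 , 78.604, -0.001, 96.464, -5.907]), 'joint_vel': array([-0.019, -0.065, -0.332, -0.066,  0.01 ,  0.025]), 'effort': array([  0.002, -35.237, -31.368,  -0.   ,   0.008,  -0.   ]), 'eef_pos': array([0.186, 0.517, 0.206]), 'eef_rot': array([[-0.941,  0.338, -0.001],
       [ 0.338,  0.941, -0.002],
       [ 0.   , -0.002, -1.   ]]), 'force': array([ 0.616, -0.068,  0.482]), 'torque': array([-0.053,  0.027, -0.01 ]), 'finger_force': 0.0, 'grip_width': 0.9995537674912021}
```

View pics/top0.png

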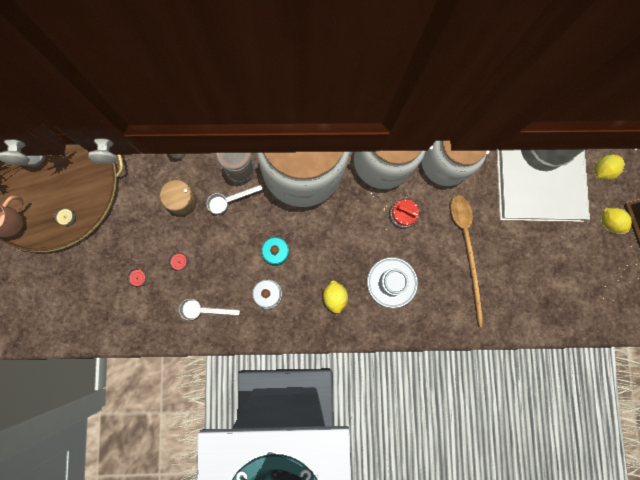

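View pics/scene0.png

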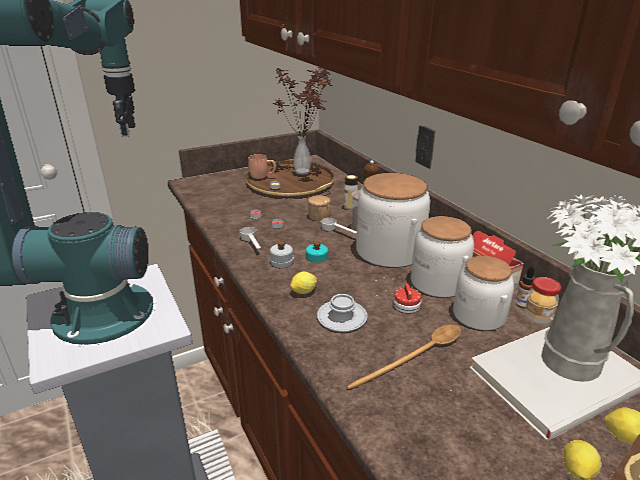

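The top view shows two red tea lights at (137,277) and (179,262), and the left one is the target. The grey nested lids are at (267,294), the turquoise look-alike at (275,250) and the warmer at (393,282). The scene view agrees.

Run:
```python
from h import *
np.set_printoptions(precision=4,suppress=True)
d=grab('top')
for n,u,v,z in [('candle',137,277.5,.015),('other',179,262,.015),('knob',266,294,.058),('warm',394,282,.047),('dish',392.5,282.5,.008),('turq',275,250,.04),('lemon',336,297,.03),('scoop',191,310,.02),('scoopend',238,312,.01)]:
    print(n,at(d,u,v,z))
w=grab('wrist','w0.png')
print(proj(w,at(d,137,277.5,.015)))
```

```text
candle [0.4727 0.2885 0.015 ]
other [0.5048 0.1993 0.015 ]
knob [0.431  0.0082 0.058 ]
warm [ 0.4516 -0.2605  0.047 ]
dish [ 0.4525 -0.2654  0.008 ]
turq [ 0.5245 -0.0102  0.04  ]
lemon [ 0.4228 -0.1386  0.03  ]
scoop [0.4012 0.1704 0.02  ]
scoopend [0.395 0.072 0.01 ]
(np.float64(233.49089982516213), np.float64(453.07066597461204))
```

View pics/w0.png

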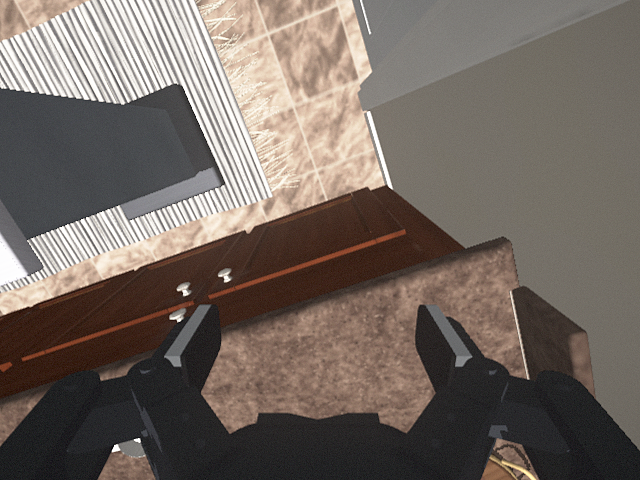

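The wrist view shows the worktop's left edge below the open fingers, with the tips near (200,330) and (435,330). Nothing needed is in sight yet, so I move to hover over the left tea light with the jaws closing along y.

>>> send_rows(plan=[[0.6,[30,-24,0],[0,0,0.1]],[0.6,[66,-53,0],[0,0,0.2]],[0.6,[102,-82,0],[0,0,0.3]],[0.6,[138,-110,0],[0,0,0.345]],[0.6,[172,-138,-10],[0,0,0.345]]])

```text
t: 0.75
eef_pos: [0.3598, 0.3789, 0.1979]
eef_rot: [[-1.0, -0.001, 0.003], [-0.001, 1.0, 0.002], [-0.003, 0.002, -1.0]]
force: [1.1, 0.7, 0.6]
grip_width: 0.794
finger_force: 0.0
```

>>> send_rows(plan=[[0.6,[36,-29,-20],[0,0,0]],[0.6,[70,-56,-40],[0,0,0]],[0.6,[100,-80,-60],[0,0,0]],[0.6,[115,-91,-76],[0,0,0]],[0.6,[115,-91,-76],[0,0,0]]])

```text
t: 1.25
eef_pos: [0.473, 0.2858, 0.1169]
eef_rot: [[-1.0, 0.004, -0.005], [0.004, 1.0, -0.003], [0.005, -0.003, -1.0]]
force: [-1.1, 0.6, -0.4]
grip_width: 0.801
finger_force: 0.0
```

Run:
```python
from h import *
np.set_printoptions(precision=4,suppress=True)
s=r.state();print(s['t'],s['eef_pos'],s['eef_rot'],s['grip_width'],s['joints'])
w=grab('wrist','w1.png'); print(proj(w,[.4727,.2885,.015]),proj(w,s['eef_pos']))
```

```text
1.25 [0.473  0.2858 0.1169] [[-1.      0.0039 -0.0055]
 [ 0.0039  1.     -0.0032]
 [ 0.0054 -0.0033 -1.    ]] 0.8009620326153216 [ 25.2903   7.5822  85.9272  -0.035   86.8526 -64.4864]
(np.float64(321.74966492229464), np.float64(232.82652903109312)) (np.float64(318.1619307789911), np.float64(286.3610923010114))
```

View pics/w1.png

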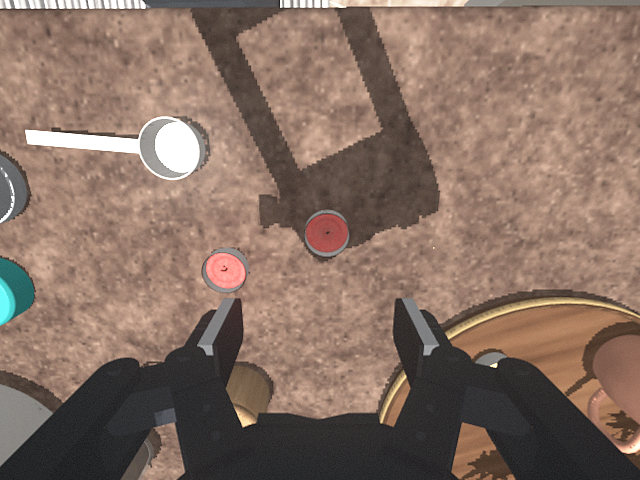

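The target tea light is at (327,233), clear of the second one at (225,269). The fingers are well clear of the tray.

Run:
```python
from h import *
np.set_printoptions(precision=4,suppress=True)
w=grab('wrist'); s=r.state(); print(s['eef_pos'],s['eef_rot'][0][2],s['eef_rot'][1][2])
h=cv2.cvtColor(w['img'],cv2.COLOR_RGB2HSV)
m=((((h[...,0]<8)|(h[...,0]>172))&(h[...,1]>110))*255).astype(np.uint8)
for c in cv2.findContours(m,0,2)[0]:
    if cv2.contourArea(c)>300:
        (u,v),_,_=e=cv2.fitEllipse(cv2.convexHull(c)); print(e,at(w,u,v,.014),cv2.contourArea(c))
```

```text
[0.4726 0.2886 0.1201] -0.0015423279831583386 0.00012603228238696067
((324.1387023925781, 232.2030487060547), (37.672447204589844, 41.205936431884766), 87.1878890991211) [0.4727 0.2924 0.014 ] 1177.5
```

>>> send_rows(plan=[[0.4,[0,2,-40],[0,0,0]],[0.4,[0,2,-75],[0,0,0]],[0.4,[0,2,-100],[0,0,0]],[0.4,[0,2,-112],[0,0,0]],[0.4,[0,2,-112],[0,0,0]]])

```text
t: 1.85
eef_pos: [0.4714, 0.2912, 0.0077]
eef_rot: [[-1.0, -0.002, -0.002], [-0.002, 1.0, -0.001], [0.002, -0.001, -1.0]]
force: [-1.0, -1.0, -0.5]
grip_width: 0.696
finger_force: 0.0
```

>>> send_rows(plan=[[0.4,[0,0,0],[0,0,0]],[-1,[0,0,0],[0,0,0]],[-1,[0,0,0],[0,0,0]],[-1,[0,0,0],[0,0,0]],[-1,[0,0,0],[0,0,0]]])

```text
t: 2.35
eef_pos: [0.4733, 0.2907, 0.009]
eef_rot: [[-1.0, -0.0, 0.001], [-0.0, 1.0, 0.001], [-0.001, 0.001, -1.0]]
force: [0.6, -0.1, 0.1]
grip_width: 0.016
finger_force: 0.0
```

>>> send_rows(plan=[[-1,[0,0,0],[0,0,0]],[-1,[0,0,0],[0,0,0]],[-1,[0,0,0],[0,0,0]],[-1,[0,0,0],[0,0,0]]])

```text
t: 2.75
eef_pos: [0.4729, 0.2906, 0.0083]
eef_rot: [[-1.0, -0.0, -0.0], [-0.0, 1.0, -0.0], [0.0, -0.0, -1.0]]
force: [-1.0, -0.3, 0.2]
grip_width: 0.005
finger_force: 0.0
```

The fingers shut on nothing, so I look.

Run:
```python
from h import *
a=grab('wrist')['img'];b=grab('top')['img'][180:340,60:320]; b=cv2.resize(b,(640,394),interpolation=cv2.INTER_NEAREST)
im=np.hstack([cv2.resize(a,(400,300)),cv2.resize(b,(400,300))]); cv2.imwrite('pics/m1.png',im[...,::-1])
```

```text
(no output)
```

View pics/m1.png

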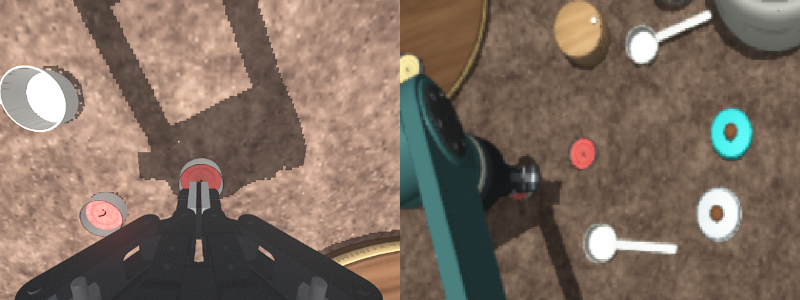

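The candle is still upright with the shut tips over it. They seem to have passed over the rim, or to have pushed it aside. I lift straight up and remeasure.

>>> send_rows(plan=[[-1,[0,0,15],[0,0,0]],[-1,[0,0,40],[0,0,0]],[-1,[0,0,70],[0,0,0]],[0.3,[0,0,70],[0,0,0]],[0.3,[0,0,70],[0,0,0]]])

```text
t: 3.35
eef_pos: [0.4739, 0.2911, 0.0804]
eef_rot: [[-1.0, -0.0, 0.003], [-0.0, 1.0, 0.002], [-0.003, 0.002, -1.0]]
force: [0.5, -0.9, -0.3]
grip_width: 0.33
finger_force: 0.0
```

>>> send_rows(plan=[[0.3,[0,0,0],[0,0,0]],[0.3,[0,0,0],[0,0,0]],[0.3,[0,0,0],[0,0,0]]])

```text
t: 3.65
eef_pos: [0.4722, 0.2903, 0.0772]
eef_rot: [[-1.0, -0.0, -0.002], [-0.0, 1.0, -0.001], [0.002, -0.001, -1.0]]
force: [-0.2, 0.0, -0.6]
grip_width: 0.649
finger_force: 0.0
```

```bash
cat >> h.py <<'E'
def reds(w,z,show=True):
    h=cv2.cvtColor(w['img'],cv2.COLOR_RGB2HSV)
    m=((((h[...,0]<8)|(h[...,0]>172))&(h[...,1]>90))*255).astype(np.uint8)
    for c in cv2.findContours(m,0,2)[0]:
        if cv2.contourArea(c)>300:
            e=cv2.fitEllipse(cv2.convexHull(c)); print(np.round(e[0],1),np.round(e[1],1),at(w,*e[0],z))
E
python3 - <<'E'
from h import *
np.set_printoptions(precision=4,suppress=True)
w=grab('wrist'); s=r.state(); print(s['eef_pos'],s['grip_width'],proj(w,s['eef_pos']))
reds(w,.012)
im=w['img'][120:480,100:540]; cv2.imwrite('pics/m2.png',im[...,::-1])
E
```

```text
[0.4723 0.2903 0.0773] 0.6554397218911648 (np.float64(318.22608521282797), np.float64(286.73369782249745))
[204.8 290.6] [36.7 47.3] [0.5069 0.2046 0.012 ]
[320.8 248.5] [42.9 48.1] [0.4731 0.2922 0.012 ]
```

View pics/m2.png

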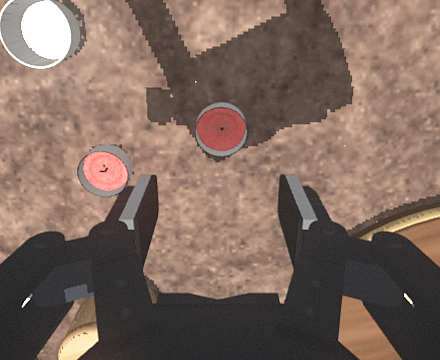

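Run:
```python
from h import *
np.set_printoptions(precision=1,suppress=True)
w=grab('wrist'); s=r.state(); p=s['eef_pos']; g=s['grip_width']*.0425
for b in (0,.006,.012):
    print(b,[np.array(proj(w,p+[dx,sy*g,b])) for sy in(-1,1) for dx in(-.011,.011)])
im=w['img'][260:360,190:450]; cv2.imwrite('pics/m3.png',cv2.resize(im,None,fx=3,fy=3,interpolation=0)[...,::-1])
```

```text
0 [array([266.4, 267.9]), array([268.2, 304.9]), array([370.2, 268. ]), array([368.3, 305. ])]
0.006 [array([264.7, 272.4]), array([266.7, 310.4]), array([371.9, 272.5]), array([369.8, 310.5])]
0.012 [array([262.9, 277.2]), array([265. , 316.2]), array([373.7, 277.3]), array([371.5, 316.3])]
```

View pics/m3.png

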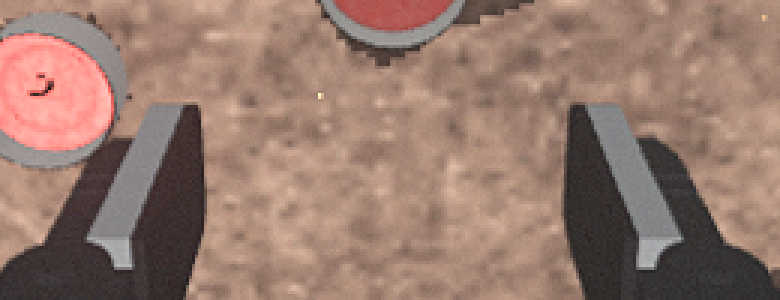

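The candle hasn't moved (0.473, 0.292). The tips in the image look farther back than the TCP suggests. I straddle the candle and feel for the worktop gently.

>>> send_rows(plan=[[0.2,[0,2,-30],[0,0,0]],[0.2,[0,2,-55],[0,0,0]],[0.2,[0,2,-70],[0,0,0]],[0.2,[0,2,-72],[0,0,0]],[0.2,[0,2,-72],[0,0,0]]])

```text
t: 4.25
eef_pos: [0.4729, 0.2926, 0.0064]
eef_rot: [[-1.0, -0.0, -0.0], [-0.0, 1.0, -0.0], [0.0, -0.0, -1.0]]
force: [-0.3, 0.6, 0.0]
grip_width: 0.602
finger_force: 0.0
```

>>> send_rows(plan=[[0.2,[0,0,-2],[0,0,0]],[0.2,[0,0,-4],[0,0,0]],[0.2,[0,0,-4],[0,0,0]],[0.2,[0,0,-4],[0,0,0]]])

```text
t: 4.65
eef_pos: [0.4732, 0.2928, 0.003]
eef_rot: [[-1.0, -0.0, 0.001], [-0.0, 1.0, 0.001], [-0.001, 0.001, -1.0]]
force: [0.1, 0.1, 0.6]
grip_width: 0.603
finger_force: 0.0
```

>>> send_rows(plan=[[0.2,[0,0,-2],[0,0,0]],[0.2,[0,0,-3],[0,0,0]],[0.2,[0,0,-3],[0,0,0]],[0.2,[0,0,-3],[0,0,0]]])

```text
t: 5.05
eef_pos: [0.4729, 0.2926, -0.0007]
eef_rot: [[-1.0, -0.0, -0.0], [-0.0, 1.0, -0.0], [0.0, -0.0, -1.0]]
force: [-0.1, -0.3, 1.3]
grip_width: 0.598
finger_force: 0.0
```

>>> send_rows(plan=[[0.2,[0,0,-2],[0,0,0]],[0.2,[0,0,-3],[0,0,0]],[0.2,[0,0,-3],[0,0,0]],[0.2,[0,0,-3],[0,0,0]]])

```text
t: 5.45
eef_pos: [0.4728, 0.2926, -0.0037]
eef_rot: [[-1.0, -0.0, -0.0], [-0.0, 1.0, -0.0], [0.0, -0.0, -1.0]]
force: [-0.1, -1.0, -0.2]
grip_width: 0.601
finger_force: 0.0
```

>>> send_rows(plan=[[0.2,[0,0,-2],[0,0,0]],[0.2,[0,0,-3],[0,0,0]],[0.2,[0,0,-3],[0,0,0]],[0.2,[0,0,-3],[0,0,0]]])

```text
t: 5.85
eef_pos: [0.4729, 0.2926, -0.0066]
eef_rot: [[-1.0, -0.0, -0.0], [-0.0, 1.0, 0.0], [0.0, 0.0, -1.0]]
force: [0.7, -0.8, 0.2]
grip_width: 0.604
finger_force: 0.0
```

>>> send_rows(plan=[[0.2,[0,0,-2],[0,0,0]],[0.2,[0,0,-3],[0,0,0]],[0.2,[0,0,-3],[0,0,0]],[0.2,[0,0,-3],[0,0,0]]])

```text
t: 6.25
eef_pos: [0.4728, 0.2926, -0.0096]
eef_rot: [[-1.0, -0.0, -0.0], [-0.0, 1.0, 0.0], [0.0, 0.0, -1.0]]
force: [0.0, 0.4, 0.0]
grip_width: 0.595
finger_force: 0.0
```

>>> send_rows(plan=[[0.2,[0,0,-2],[0,0,0]],[0.2,[0,0,-3],[0,0,0]],[0.2,[0,0,-3],[0,0,0]],[0.2,[0,0,-3],[0,0,0]]])

```text
t: 6.65
eef_pos: [0.4728, 0.2926, -0.0126]
eef_rot: [[-1.0, -0.0, -0.0], [-0.0, 1.0, 0.0], [0.0, 0.0, -1.0]]
force: [-0.7, 0.4, 0.1]
grip_width: 0.6
finger_force: 0.0
```

>>> send_rows(plan=[[0.2,[0,0,-2],[0,0,0]],[0.2,[0,0,-3],[0,0,0]],[0.2,[0,0,-3],[0,0,0]],[0.2,[0,0,-3],[0,0,0]]])

```text
t: 7.05
eef_pos: [0.4729, 0.2926, -0.0156]
eef_rot: [[-1.0, -0.0, -0.0], [-0.0, 1.0, 0.0], [0.0, 0.0, -1.0]]
force: [0.2, -0.2, -0.1]
grip_width: 0.597
finger_force: 0.0
```

>>> send_rows(plan=[[0.2,[0,0,-2],[0,0,0]],[0.2,[0,0,-4],[0,0,0]],[0.2,[0,0,-4],[0,0,0]],[0.2,[0,0,-4],[0,0,0]]])

```text
t: 7.45
eef_pos: [0.4728, 0.2926, -0.0197]
eef_rot: [[-1.0, -0.0, -0.0], [-0.0, 1.0, -0.0], [0.0, -0.0, -1.0]]
force: [-0.9, 0.1, 0.7]
grip_width: 0.598
finger_force: 0.0
```

Run:
```python
from h import *
np.set_printoptions(precision=4,suppress=True)
w=grab('wrist'); s=r.state(); print(s['eef_pos'],s['grip_width'],s['force'],proj(w,s['eef_pos']))
reds(w,.012)
im=w['img'][200:400,170:470]; cv2.imwrite('pics/m4.png',cv2.resize(im,None,fx=2.6,fy=2.6,interpolation=0)[...,::-1])
```

```text
[ 0.4729  0.2926 -0.0196] 0.5985099289853887 [-0.4012 -0.1023  0.1037] (np.float64(318.1453592302195), np.float64(286.6065145587255))
[317.4 316.8] [60.  75.7] [0.4727 0.2922 0.012 ]
```

View pics/m4.png

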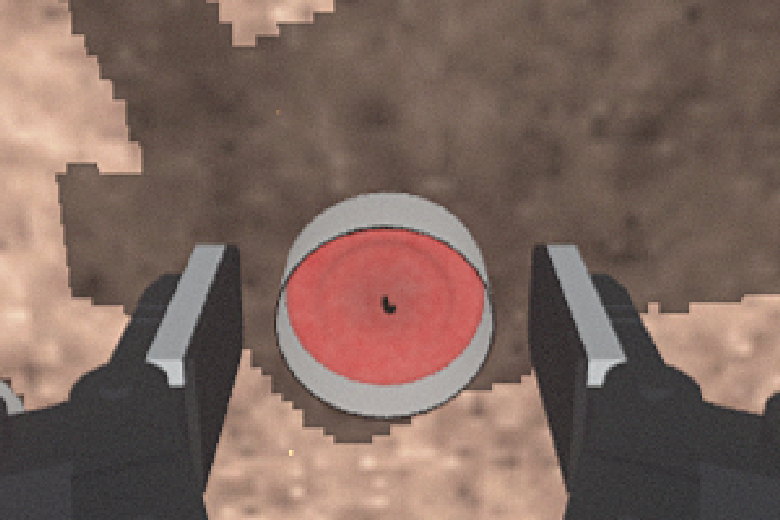

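The fingers now straddle the candle. Going by the gap's scale, the tips stand about 12 mm above the worktop, so the real tips are about 30 mm behind the reported TCP. I go 3 mm lower and close.

>>> send_rows(plan=[[0.2,[0,0,-3],[0,0,0]],[0.2,[0,0,-3],[0,0,0]],[-1,[0,0,-3],[0,0,0]],[-1,[0,0,-3],[0,0,0]],[-1,[0,0,-3],[0,0,0]]])

```text
t: 8.0
eef_pos: [0.4732, 0.2928, -0.0223]
eef_rot: [[-1.0, -0.0, 0.001], [-0.0, 1.0, 0.0], [-0.001, 0.0, -1.0]]
force: [0.3, -0.2, 1.8]
grip_width: 0.411
finger_force: 59.9
```

>>> send_rows(plan=[[-1,[0,0,0],[0,0,0]],[-1,[0,0,0],[0,0,0]],[-1,[0,0,0],[0,0,0]]])

```text
t: 8.3
eef_pos: [0.4732, 0.2928, -0.0222]
eef_rot: [[-1.0, -0.0, 0.001], [-0.0, 1.0, 0.0], [-0.001, 0.0, -1.0]]
force: [-0.3, 0.4, 2.9]
grip_width: 0.412
finger_force: 59.9
```

Gripped. To know the tip height exactly, I ease the jaws open a little and feel for the worktop.

>>> send_rows(plan=[[-0.04,[0,0,0],[0,0,0]],[-0.04,[0,0,0],[0,0,0]],[-0.04,[0,0,0],[0,0,0]],[-0.04,[0,0,-2],[0,0,0]],[-0.04,[0,0,-2],[0,0,0]]])

```text
t: 8.8
eef_pos: [0.4726, 0.2925, -0.0251]
eef_rot: [[-1.0, -0.0, -0.001], [-0.0, 1.0, -0.0], [0.001, -0.0, -1.0]]
force: [0.5, 0.6, -0.8]
grip_width: 0.48
finger_force: 0.0
```

>>> send_rows(plan=[[-0.04,[0,0,-2],[0,0,0]],[-0.04,[0,0,-2],[0,0,0]],[-0.04,[0,0,-2],[0,0,0]]])

```text
t: 9.1
eef_pos: [0.4731, 0.2927, -0.0264]
eef_rot: [[-1.0, -0.0, 0.0], [-0.0, 1.0, 0.0], [-0.0, 0.0, -1.0]]
force: [0.4, -0.2, 1.4]
grip_width: 0.483
finger_force: 0.5
```

>>> send_rows(plan=[[-0.04,[0,0,-2],[0,0,0]],[-0.04,[0,0,-2],[0,0,0]],[-0.04,[0,0,-2],[0,0,0]]])

```text
t: 9.4
eef_pos: [0.4731, 0.2928, -0.0265]
eef_rot: [[-1.0, -0.0, 0.0], [-0.0, 1.0, 0.0], [-0.0, 0.0, -1.0]]
force: [-4.0, -2.5, 9.6]
grip_width: 0.479
finger_force: 5.2
```

The worktop is at TCP z = -26.5 mm at this opening. I raise so the tips hold the candle 8 mm up, then grip and lift.

>>> send_rows(plan=[[-0.04,[0,0,6],[0,0,0]],[-0.04,[0,0,11],[0,0,0]],[-0.04,[0,0,11],[0,0,0]],[-1,[0,0,11],[0,0,0]],[-1,[0,0,11],[0,0,0]]])

```text
t: 9.9
eef_pos: [0.4736, 0.293, -0.0167]
eef_rot: [[-1.0, -0.0, 0.001], [-0.0, 1.0, 0.001], [-0.001, 0.001, -1.0]]
force: [-0.5, 0.4, 5.9]
grip_width: 0.402
finger_force: 59.2
```

>>> send_rows(plan=[[-1,[0,0,0],[0,0,0]],[-1,[0,0,0],[0,0,0]],[-1,[0,0,10],[0,0,0]],[-1,[0,0,30],[0,0,0]],[-1,[0,0,60],[0,0,0]]])

```text
t: 10.4
eef_pos: [0.4709, 0.2916, 0.0407]
eef_rot: [[-1.0, -0.0, -0.005], [-0.0, 1.0, -0.003], [0.005, -0.003, -1.0]]
force: [-0.3, -0.1, -0.1]
grip_width: 0.402
finger_force: 59.8
```

>>> send_rows(plan=[[-1,[0,-10,40],[0,0,0]],[-1,[0,-40,80],[0,0,0]],[-1,[0,-80,100],[0,0,0]],[-1,[0,-125,100],[0,0,0]],[-1,[0,-170,100],[0,0,0]]])

```text
t: 10.9
eef_pos: [0.4732, 0.1214, 0.1438]
eef_rot: [[-1.0, -0.001, 0.003], [-0.001, 1.0, 0.0], [-0.003, 0.0, -1.0]]
force: [0.8, -1.1, -0.6]
grip_width: 0.406
finger_force: 59.8
```

>>> send_rows(plan=[[-1,[0,-45,0],[0,0,0]],[-1,[0,-90,0],[0,0,0]],[-1,[0,-135,0],[0,0,0]],[-1,[0,-180,0],[0,0,0]],[-1,[-10,-225,0],[0,0,0]]])

```text
t: 11.4
eef_pos: [0.4628, -0.1042, 0.1424]
eef_rot: [[-1.0, -0.0, 0.0], [-0.0, 1.0, 0.0], [-0.0, 0.0, -1.0]]
force: [0.6, -0.6, 0.4]
grip_width: 0.403
finger_force: 59.8
```

>>> send_rows(plan=[[-1,[0,-45,0],[0,0,0]],[-1,[-5,-90,0],[0,0,0]],[-1,[-10,-120,0],[0,0,0]],[-1,[-10,-120,0],[0,0,0]],[-1,[-10,-120,0],[0,0,0]]])

```text
t: 11.9
eef_pos: [0.4525, -0.2225, 0.1421]
eef_rot: [[-1.0, 0.001, -0.001], [0.001, 1.0, 0.001], [0.001, 0.001, -1.0]]
force: [0.5, -0.6, 1.0]
grip_width: 0.408
finger_force: 59.8
```

Run:
```python
from h import *
np.set_printoptions(precision=4,suppress=True)
w=grab('wrist','w5.png'); s=r.state(); p=s['eef_pos'];print(p)
reds(w,p[2]+.029)
print(proj(w,[.452,-.263,.047]),proj(w,[.452,-.263,.008]))
```

```text
[ 0.4527 -0.2217  0.1422]
[317.5 313. ] [59.1 74.7] [ 0.452  -0.2228  0.1712]
(np.float64(267.7398033284627), np.float64(234.47507796115534)) (np.float64(273.6747742417282), np.float64(222.08197943168125))
```

View pics/w5.png

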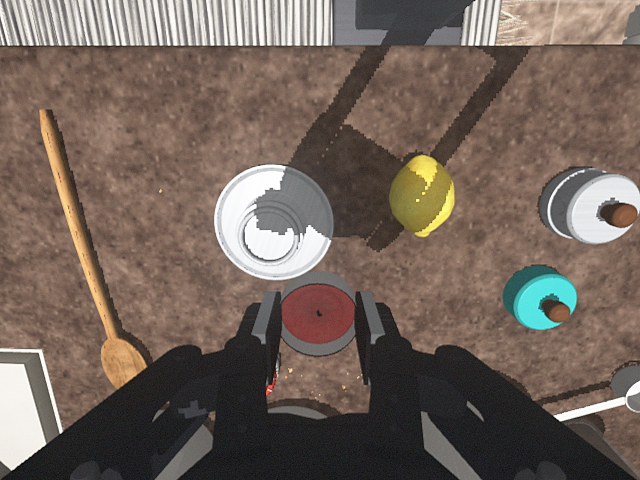

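The dish is centred at about (274,222), the neck at about (270,235) and the held tea light at (318,314). I fit the dish outline.

```bash
cat >> h.py <<'E'
def grey(w,box,zs,thr=35,lo=60):
    x0,y0,x1,y1=box; h=cv2.cvtColor(w['img'],cv2.COLOR_RGB2HSV)[y0:y1,x0:x1]
    m=((h[...,1]<thr)&(h[...,2]>lo)).astype(np.uint8)*255
    m=cv2.morphologyEx(m,cv2.MORPH_OPEN,np.ones((3,3)))
    c=max(cv2.findContours(m,0,2)[0],key=cv2.contourArea); e=cv2.fitEllipse(cv2.convexHull(c)); u,v=e[0][0]+x0,e[0][1]+y0
    print('ell',u,v,e[1],cv2.boundingRect(c))
    for z in zs: print(z,at(w,u,v,z))
E
python3 - <<'E'
from h import *
np.set_printoptions(precision=4,suppress=True)
w=grab('wrist')
for t in (25,40,55): grey(w,(200,150,345,270),[.008],t)
for (t,lo) in ((60,190),(60,215)): grey(w,(243,198,305,264),[.047],t,lo)
E
```

```text
ell 272.7796630859375 221.38043212890625 (114.95259094238281, 120.98309326171875) (13, 14, 120, 106)
0.008 [ 0.4517 -0.2631  0.008 ]
ell 272.83911895751953 221.30809783935547 (115.38774871826172, 121.30300903320312) (13, 14, 121, 106)
0.008 [ 0.4516 -0.263   0.008 ]
ell 278.76393127441406 216.99569702148438 (118.8095703125, 134.291748046875) (13, 5, 132, 115)
0.008 [ 0.4476 -0.2575  0.008 ]
ell 272.6530818939209 234.1246681213379 (55.099021911621094, 87.05064392089844) (0, 0, 62, 66)
0.047 [ 0.4521 -0.2583  0.047 ]
ell 267.58203887939453 235.1632080078125 (45.884010314941406, 49.992794036865234) (1, 17, 49, 44)
0.047 [ 0.4529 -0.2624  0.047 ]
```

>>> send_rows(plan=[[-1,[0,-20,0],[0,0,0]],[-1,[0,-41,-20],[0,0,0]],[-1,[0,-41,-60],[0,0,0]],[-1,[0,-41,-85],[0,0,0]],[-1,[0,-41,-98],[0,0,0]]])

```text
t: 12.5
eef_pos: [0.4517, -0.2608, 0.0415]
eef_rot: [[-1.0, -0.002, -0.004], [-0.002, 1.0, 0.003], [0.004, 0.003, -1.0]]
force: [-0.2, 0.9, -0.3]
grip_width: 0.404
finger_force: 59.9
```

>>> send_rows(plan=[[-1,[0,0,0],[0,0,0]],[-1,[0,0,-4],[0,0,0]],[-1,[0,0,-8],[0,0,0]],[-1,[0,0,-11],[0,0,0]],[-1,[0,0,-11],[0,0,0]]])

```text
t: 13.0
eef_pos: [0.4531, -0.2634, 0.0338]
eef_rot: [[-1.0, -0.0, 0.001], [-0.0, 1.0, -0.0], [-0.001, -0.0, -1.0]]
force: [0.2, 0.3, -0.5]
grip_width: 0.4
finger_force: 59.9
```

Run:
```python
from h import *
np.set_printoptions(precision=4,suppress=True)
w=grab('wrist'); s=r.state(); p=s['eef_pos'];print(p,s['force'],s['eef_rot'])
reds(w,p[2]+.029)
print(proj(w,[.452,-.263,.047]),proj(w,[.452,-.263,.008]))
im=w['img'][150:450,120:520]; cv2.imwrite('pics/m6.png',cv2.resize(im,None,fx=2,fy=2,interpolation=0)[...,::-1])
```

```text
[ 0.4531 -0.2635  0.0338] [-0.4959  0.6135 -0.7896] [[-1.     -0.0002  0.0005]
 [-0.0002  1.     -0.0003]
 [-0.0005 -0.0003 -1.    ]]
[317.5 313. ] [59.1 74.4] [ 0.4526 -0.2637  0.0628]
(np.float64(318.9551327238504), np.float64(295.91537095733696)) (np.float64(318.8089223201487), np.float64(266.35817594208834))
```

>>> send_rows(plan=[[-1,[-0.5,0.5,-2],[0,0,0]],[-1,[-0.5,0.5,-4],[0,0,0]],[-1,[-0.5,0.5,-6],[0,0,0]],[-1,[-0.5,0.5,-6],[0,0,0]]])

```text
t: 13.45
eef_pos: [0.4521, -0.2627, 0.027]
eef_rot: [[-1.0, -0.0, -0.001], [-0.0, 1.0, 0.001], [0.001, 0.001, -1.0]]
force: [-0.3, 0.0, 0.4]
grip_width: 0.404
finger_force: 59.9
```

>>> send_rows(plan=[[-1,[0,0,-1],[0,0,0]],[-1,[0,0,-2],[0,0,0]],[-1,[0,0,-3],[0,0,0]],[-1,[0,0,-3],[0,0,0]]])

```text
t: 13.85
eef_pos: [0.4524, -0.2629, 0.0244]
eef_rot: [[-1.0, -0.0, 0.0], [-0.0, 1.0, 0.0], [-0.0, 0.0, -1.0]]
force: [0.3, -0.2, -0.0]
grip_width: 0.402
finger_force: 59.9
```

>>> send_rows(plan=[[-1,[0,0,-0.7],[0,0,0]],[-1,[0,0,-1.4],[0,0,0]],[-1,[0,0,-1.4],[0,0,0]],[-1,[0,0,-1.4],[0,0,0]]])

```text
t: 14.25
eef_pos: [0.4525, -0.2629, 0.0244]
eef_rot: [[-1.0, -0.0, 0.0], [-0.0, 1.0, -0.0], [-0.0, -0.0, -1.0]]
force: [-2.4, 2.1, 6.5]
grip_width: 0.402
finger_force: 60.6
```

Contact is at the expected floor height. I release and rise.

>>> send_rows(plan=[[-1,[0,0,1],[0,0,0]],[-0.1,[0,0,1],[0,0,0]],[0.0,[0,0,1],[0,0,0]],[0.1,[0,0,1],[0,0,0]],[0.1,[0,0,1],[0,0,0]]])

```text
t: 14.75
eef_pos: [0.4523, -0.2628, 0.0238]
eef_rot: [[-1.0, -0.0, -0.0], [-0.0, 1.0, 0.0], [0.0, 0.0, -1.0]]
force: [0.6, -0.0, 0.1]
grip_width: 0.549
finger_force: 0.0
```

>>> send_rows(plan=[[0.1,[0,0,3],[0,0,0]],[0.1,[0,0,15],[0,0,0]],[0.1,[0,0,40],[0,0,0]],[0.5,[0,0,80],[0,0,0]],[1,[0,0,115],[0,0,0]]])

```text
t: 15.25
eef_pos: [0.4525, -0.2629, 0.1416]
eef_rot: [[-1.0, -0.0, 0.001], [-0.0, 1.0, -0.001], [-0.001, -0.001, -1.0]]
force: [0.0, -0.5, -0.0]
grip_width: 0.87
finger_force: 0.0
```

Run:
```python
from h import *
np.set_printoptions(precision=4,suppress=True)
w=grab('wrist'); s=r.state(); p=s['eef_pos'];print(p,s['force'])
reds(w,.053)
c,_=0,0
u,v=proj(w,[.452,-.263,.008]);print(u,v)
grey(w,(int(u)-75,int(v)-75,int(u)+75,int(v)+75),[.008,.047],35)
```

```text
[ 0.4557 -0.2652  0.1492] [ 1.4792 -0.8866  5.0706]
[286.  378.5] [56.  61.6] [ 0.5878 -0.2923  0.053 ]
[317.4 239. ] [40.4 44.4] [ 0.454  -0.2635  0.053 ]
318.09607198864046 221.8786670413903
ell 317.7254409790039 222.6142349243164 (118.05706787109375, 121.48800659179688) (14, 18, 122, 118)
0.008 [ 0.4527 -0.2633  0.008 ]
0.047 [ 0.4422 -0.2633  0.047 ]
```

The tea light is seated and centred at about (0.453, -0.2635), and the warmer is unmoved. Now to the lids.

>>> send_rows(plan=[[1,[0,40,0],[0,0,0]],[1,[-5,85,0],[0,0,0]],[1,[-10,130,0],[0,0,0]],[1,[-15,175,0],[0,0,0]],[1,[-21,220,0],[0,0,0]]])

```text
t: 15.8
eef_pos: [0.4313, -0.0413, 0.1401]
eef_rot: [[-1.0, 0.0, 0.002], [0.0, 1.0, -0.0], [-0.002, -0.0, -1.0]]
force: [0.8, 0.5, 0.1]
grip_width: 0.998
finger_force: 0.0
```

>>> send_rows(plan=[[1,[0,30,0],[0,0,0]],[1,[0,48,0],[0,0,0]],[1,[0,48,0],[0,0,0]],[1,[0,48,0],[0,0,0]]])

```text
t: 16.2
eef_pos: [0.4317, 0.005, 0.1398]
eef_rot: [[-1.0, -0.001, 0.001], [-0.001, 1.0, -0.001], [-0.001, -0.001, -1.0]]
force: [0.1, 0.5, -0.2]
grip_width: 1.001
finger_force: 0.0
```

Run:
```python
from h import *
np.set_printoptions(precision=4,suppress=True)
w=grab('wrist','w7.png'); s=r.state(); p=s['eef_pos'];print(p,s['grip_width'],s['joints'])
print(proj(w,[.431,.008,.054]),proj(w,[.431,.008,.0415]),proj(w,[.431,.008,.011]))
h=cv2.cvtColor(w['img'],cv2.COLOR_RGB2HSV)
m=((h[...,0]<16)&(h[...,1]>120)&(h[...,2]>40)).astype(np.uint8)*255
m[:,:200]=0;m[:,440:]=0
for c in cv2.findContours(m,0,2)[0]:
    if cv2.contourArea(c)>150:
        (u,v),rr=cv2.minEnclosingCircle(c); print(u,v,rr,at(w,u,v,.0605))
```

```text
[0.4317 0.0046 0.1396] 1.0013459934949407 [ -6.9042  -9.0895  99.7751  -0.0278  89.2576 -96.905 ]
(np.float64(321.9851488118698), np.float64(237.46674114668622)) (np.float64(321.82736212095546), np.float64(232.84717233931792)) (np.float64(321.4937541112666), np.float64(223.08002945473135))
```

View pics/w7.png

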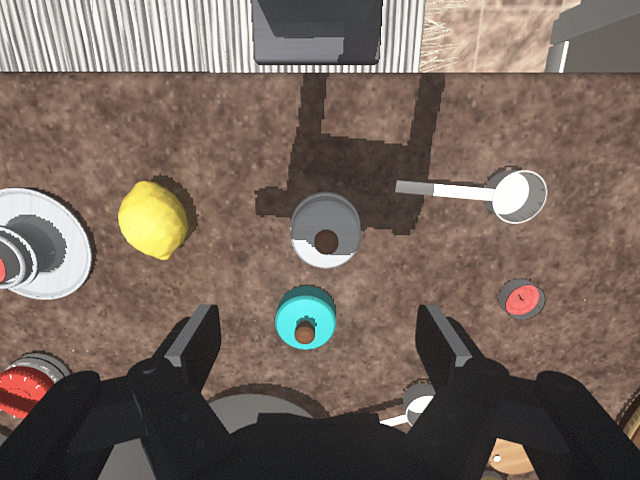

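The nested lids are at (326,235) with the knob at (326,241). The turquoise look-alike at (305,322) lies outside the finger paths. I have now used all 10 views, so I carry on with numbers only.

Run:
```python
from h import *
np.set_printoptions(precision=4,suppress=True)
w=grab('wrist')
h=cv2.cvtColor(w['img'],cv2.COLOR_RGB2HSV)
x0,y0,x1,y1=306,222,346,262
b=h[y0:y1,x0:x1]; m=((b[...,1]>70)&(b[...,2]<110)).astype(np.uint8)*255
c=max(cv2.findContours(m,0,2)[0],key=cv2.contourArea)
(u,v),rr=cv2.minEnclosingCircle(c);u+=x0;v+=y0;print(u,v,rr,at(w,u,v,.058))
grey(w,(285,185,368,272),[.0415,.030,.011],40,40)
grey(w,(285,185,368,272),[.0415,.030],30,50)
print(r.state()['eef_pos'])
```

```text
326.7882881164551 241.7792797088623 11.985219955444336 [0.4331 0.0112 0.058 ]
ell 325.73663330078125 229.83747482299805 (72.32139587402344, 77.45418548583984) (6, 7, 71, 77)
0.0415 [0.4284 0.0107 0.0415]
0.03 [0.4317 0.011  0.03  ]
0.011 [0.4372 0.0114 0.011 ]
ell 325.7236137390137 229.890380859375 (72.07144165039062, 77.33605194091797) (6, 7, 71, 77)
0.0415 [0.4284 0.0107 0.0415]
0.03 [0.4317 0.011  0.03  ]
[0.4316 0.0043 0.1394]
```

>>> send_rows(plan=[[1,[1,6.5,-30],[0,0,0]],[1,[1,6.5,-70],[0,0,0]],[1,[1,6.5,-105],[0,0,0]],[1,[1,6.5,-130],[0,0,0]],[1,[1,6.5,-145],[0,0,0]]])

```text
t: 16.8
eef_pos: [0.4306, 0.0106, -0.0085]
eef_rot: [[-1.0, 0.002, -0.004], [0.002, 1.0, 0.0], [0.004, 0.0, -1.0]]
force: [-0.0, -0.1, 0.8]
grip_width: 0.998
finger_force: 0.0
```

>>> send_rows(plan=[[1,[0,0,-5],[0,0,0]],[1,[0,0,-10],[0,0,0]],[1,[0,0,-15],[0,0,0]],[1,[0,0,-15],[0,0,0]],[1,[0,0,-15],[0,0,0]]])

```text
t: 17.3
eef_pos: [0.433, 0.0115, -0.0203]
eef_rot: [[-1.0, -0.0, 0.001], [-0.0, 1.0, -0.0], [-0.001, -0.0, -1.0]]
force: [0.6, 0.6, 0.4]
grip_width: 0.997
finger_force: 0.0
```

Run:
```python
from h import *
np.set_printoptions(precision=4,suppress=True)
w=grab('wrist')
h=cv2.cvtColor(w['img'],cv2.COLOR_RGB2HSV)
m=((h[...,0]<20)&(h[...,1]>90)&(h[...,2]<130)).astype(np.uint8)*255
m[:200]=0;m[:,:250]=0;m[:,390:]=0
s=r.state();p=s['eef_pos'];print(p,s['force'],s['grip_width'])
print(proj(w,[.4325,.011,.0605]))
for c in cv2.findContours(m,0,2)[0]:
    if cv2.contourArea(c)>300:
        (u,v),rr=cv2.minEnclosingCircle(c);print(u,v,rr,at(w,u,v,.0605))
```

```text
[ 0.4331  0.0116 -0.0202] [-0.2999 -0.8557  0.31  ] 0.9977928931034429
(np.float64(316.50208458911294), np.float64(397.26583413415676))
318.0 384.06060791015625 34.1193733215332 [0.4274 0.0115 0.0605]
```

>>> send_rows(plan=[[1,[0,0,-3],[0,0,0]],[1,[0,0,-6],[0,0,0]],[1,[0,0,-7],[0,0,0]],[1,[0,0,-7],[0,0,0]],[0.5,[0,0,-7],[0,0,0]]])

```text
t: 17.85
eef_pos: [0.4324, 0.0117, -0.028]
eef_rot: [[-1.0, -0.0, -0.0], [-0.0, 1.0, 0.0], [0.0, 0.0, -1.0]]
force: [0.1, -0.3, 0.1]
grip_width: 0.859
finger_force: 0.0
```

>>> send_rows(plan=[[0.4,[0,0,0],[0,0,0]],[0.2,[0,0,0],[0,0,0]],[-0.2,[0,0,0],[0,0,0]],[-1,[0,0,0],[0,0,0]],[-1,[0,0,0],[0,0,0]]])

```text
t: 18.35
eef_pos: [0.4326, 0.0115, -0.0272]
eef_rot: [[-1.0, -0.0, 0.0], [-0.0, 1.0, -0.0], [-0.0, -0.0, -1.0]]
force: [-2.4, 0.2, 5.1]
grip_width: 0.717
finger_force: 65.0
```

Gripped on the bead. I lift gently.

>>> send_rows(plan=[[-1,[0,0,4],[0,0,0]],[-1,[0,0,10],[0,0,0]],[-1,[0,0,20],[0,0,0]],[-1,[0,0,35],[0,0,0]],[-1,[0,0,55],[0,0,0]]])

```text
t: 18.85
eef_pos: [0.4315, 0.0118, 0.0272]
eef_rot: [[-1.0, -0.0, -0.002], [-0.0, 1.0, 0.0], [0.002, 0.0, -1.0]]
force: [-0.2, -0.4, -2.7]
grip_width: 0.713
finger_force: 65.6
```

>>> send_rows(plan=[[-1,[0,0,20],[0,0,0]],[-1,[0,0,40],[0,0,0]],[-1,[0,0,60],[0,0,0]],[-1,[0,0,70],[0,0,0]],[-1,[0,0,70],[0,0,0]]])

```text
t: 19.35
eef_pos: [0.4337, 0.0115, 0.099]
eef_rot: [[-1.0, -0.0, 0.004], [-0.0, 1.0, -0.0], [-0.004, -0.0, -1.0]]
force: [-0.9, 0.7, -2.3]
grip_width: 0.71
finger_force: 65.6
```

```bash
cat >> h.py <<'E'
def knob():
    w=grab('wrist'); h=cv2.cvtColor(w['img'],cv2.COLOR_RGB2HSV)
    m=((h[...,0]<20)&(h[...,1]>90)&(h[...,2]<150)).astype(np.uint8)*255
    m[:200]=0;m[:,:270]=0;m[:,370:]=0
    s=r.state();print(s['eef_pos'],s['force'],s['grip_width'])
    for c in cv2.findContours(m,0,2)[0]:
        if cv2.contourArea(c)>300: print('knob',cv2.minEnclosingCircle(c),cv2.boundingRect(c))
    return w
E
python3 - <<'E'
from h import *
np.set_printoptions(precision=4,suppress=True)
knob()
E
```

```text
[0.4327 0.0116 0.0976] [-0.3776  0.6021 -1.6344] 0.7144174419935555
knob ((317.5, 396.3163146972656), 33.41007995605469) (288, 363, 60, 56)
```

>>> send_rows(plan=[[-1,[0,-15,0],[0,0,0]],[-1,[3,-45,0],[0,0,0]],[-1,[6,-80,0],[0,0,0]],[-1,[9,-115,0],[0,0,0]],[-1,[12,-150,0],[0,0,0]]])

```text
t: 19.9
eef_pos: [0.4434, -0.1391, 0.0953]
eef_rot: [[-1.0, -0.001, -0.003], [-0.001, 1.0, 0.001], [0.003, 0.001, -1.0]]
force: [-0.1, 0.4, -2.2]
grip_width: 0.716
finger_force: 65.6
```

>>> send_rows(plan=[[-1,[3,-35,0],[0,0,0]],[-1,[6,-70,0],[0,0,0]],[-1,[8,-100,0],[0,0,0]],[-1,[8,-117,0],[0,0,0]],[-1,[8,-124,0],[0,0,0]]])

```text
t: 20.4
eef_pos: [0.4516, -0.2631, 0.0956]
eef_rot: [[-1.0, 0.002, -0.002], [0.002, 1.0, 0.002], [0.002, 0.002, -1.0]]
force: [-0.6, 1.0, -2.7]
grip_width: 0.715
finger_force: 65.6
```

>>> send_rows(plan=[[-1,[0,0,0],[0,0,0]],[-1,[0,0,0],[0,0,0]],[-1,[0,0,0],[0,0,0]]])

```text
t: 20.7
eef_pos: [0.4525, -0.261, 0.097]
eef_rot: [[-1.0, -0.002, -0.0], [-0.002, 1.0, 0.001], [0.0, 0.001, -1.0]]
force: [1.5, -0.7, -2.4]
grip_width: 0.714
finger_force: 65.6
```

Run:
```python
from h import *
np.set_printoptions(precision=4,suppress=True)
w=knob(); s=r.state(); p=s['eef_pos']
h=cv2.cvtColor(w['img'],cv2.COLOR_RGB2HSV); m=((h[...,0]<20)&(h[...,1]>90)&(h[...,2]<150)); m[:200]=0;m[:,:270]=0;m[:,370:]=0
c=max(cv2.findContours(m.astype(np.uint8)*255,0,2)[0],key=cv2.contourArea)
for v in range(360,430,4):
    q=c[abs(c[:,0,1]-v)<2][:,0,0]; print(v,(q.min(),q.max()) if len(q) else '',end=' ')
print()
for f in ([0,0,.0887],[0,.0095,.0887],[.0095,0,.0887],[-.0095,0,.0887],[-.0095,0,.0762]): print(f,proj(w,p+np.array(f)))
# dish visible part
u,v=proj(w,[.452,-.263,.008]);print(u,v); grey(w,(int(u)-75,int(v)-75,int(u)+75,int(v)+30),[.008],40)
```

```text
[ 0.4525 -0.2611  0.0971] [-0.5569 -0.3933 -1.8891] 0.7141499823365702
knob ((318.5, 396.3775634765625), 33.38138961791992) (289, 363, 60, 56)
knob ((314.5257263183594, 251.8685760498047), 21.555517196655273) (293, 238, 44, 24)
360  364 (np.int32(310), np.int32(326)) 368  372 (np.int32(303), np.int32(334)) 376 (np.int32(302), np.int32(334)) 380 (np.int32(337), np.int32(338)) 384 (np.int32(294), np.int32(342)) 388 (np.int32(292), np.int32(344)) 392 (np.int32(291), np.int32(346)) 396 (np.int32(290), np.int32(291)) 400 (np.int32(290), np.int32(347)) 404  408 (np.int32(347), np.int32(347)) 412 (np.int32(289), np.int32(348)) 416 (np.int32(301), np.int32(335)) 420  424  428  
[0, 0, 0.0887] (np.float64(317.93126192745825), np.float64(419.1145543460873))
[0, 0.0095, 0.0887] (np.float64(350.3529003795807), np.float64(419.15691535726927))
[0.0095, 0, 0.0887] (np.float64(317.8754007632963), np.float64(443.9363389239372))
[-0.0095, 0, 0.0887] (np.float64(317.99052852720223), np.float64(392.77957200954114))
[-0.0095, 0, 0.0762] (np.float64(317.96704636623303), np.float64(364.00946123012994))
315.4703411415899 236.601792475136
ell 315.11474609375 235.49905395507812 (132.58128356933594, 139.07989501953125) (6, 9, 139, 96)
0.008 [ 0.4511 -0.2633  0.008 ]
```

>>> send_rows(plan=[[-1,[-0.5,-2,-15],[0,0,0]],[-1,[-0.5,-2,-35],[0,0,0]],[-1,[-0.5,-2,-55],[0,0,0]],[-1,[-0.5,-2,-68],[0,0,0]],[-1,[-0.5,-2,-72],[0,0,0]]])

```text
t: 21.25
eef_pos: [0.4509, -0.263, 0.0233]
eef_rot: [[-1.0, -0.001, -0.003], [-0.001, 1.0, 0.002], [0.003, 0.002, -1.0]]
force: [0.6, 0.0, -1.7]
grip_width: 0.717
finger_force: 65.6
```

>>> send_rows(plan=[[-1,[0,0,0],[0,0,0]],[-1,[0,0,0],[0,0,0]],[-1,[0,0,0],[0,0,0]]])

```text
t: 21.55
eef_pos: [0.4528, -0.2649, 0.0264]
eef_rot: [[-1.0, -0.0, 0.002], [-0.0, 1.0, -0.001], [-0.002, -0.001, -1.0]]
force: [-0.8, 0.2, -0.6]
grip_width: 0.713
finger_force: 65.6
```

>>> send_rows(plan=[[-1,[-0.3,1,0],[0,0,0]],[-1,[-0.3,1,-1],[0,0,0]],[-1,[-0.3,1,-2],[0,0,0]],[-1,[-0.3,1,-2],[0,0,0]],[-1,[-0.3,1,-2],[0,0,0]]])

```text
t: 22.05
eef_pos: [0.4515, -0.2633, 0.0229]
eef_rot: [[-1.0, -0.0, -0.0], [-0.0, 1.0, 0.0], [0.0, 0.0, -1.0]]
force: [-0.8, 0.0, -2.1]
grip_width: 0.72
finger_force: 65.6
```

>>> send_rows(plan=[[-1,[0,0,-1],[0,0,0]],[-1,[0,0,-2],[0,0,0]],[-1,[0,0,-3],[0,0,0]],[-1,[0,0,-3],[0,0,0]],[-1,[0,0,-3],[0,0,0]]])

```text
t: 22.55
eef_pos: [0.4516, -0.2633, 0.02]
eef_rot: [[-1.0, -0.0, -0.0], [-0.0, 1.0, 0.0], [0.0, 0.0, -1.0]]
force: [0.9, -0.4, -2.4]
grip_width: 0.716
finger_force: 65.6
```

>>> send_rows(plan=[[-1,[0,0,-1],[0,0,0]],[-1,[0,0,-2],[0,0,0]],[-1,[0,0,-2],[0,0,0]],[-1,[0,0,-2],[0,0,0]]])

```text
t: 22.95
eef_pos: [0.4516, -0.2633, 0.018]
eef_rot: [[-1.0, -0.0, 0.0], [-0.0, 1.0, 0.0], [-0.0, 0.0, -1.0]]
force: [-0.1, -0.3, -2.8]
grip_width: 0.719
finger_force: 65.6
```

>>> send_rows(plan=[[-1,[0,0,-1],[0,0,0]],[-1,[0,0,-2],[0,0,0]],[-1,[0,0,-2],[0,0,0]],[-1,[0,0,-2],[0,0,0]]])

```text
t: 23.35
eef_pos: [0.4516, -0.2633, 0.016]
eef_rot: [[-1.0, -0.0, -0.0], [-0.0, 1.0, 0.0], [0.0, 0.0, -1.0]]
force: [0.1, -0.1, -2.5]
grip_width: 0.712
finger_force: 65.6
```

No resistance below the neck's top edge, so I continue.

>>> send_rows(plan=[[-1,[0,0,-1],[0,0,0]],[-1,[0,0,-2],[0,0,0]],[-1,[0,0,-3],[0,0,0]],[-1,[0,0,-3],[0,0,0]]])

```text
t: 23.75
eef_pos: [0.4516, -0.2633, 0.0129]
eef_rot: [[-1.0, -0.0, 0.0], [-0.0, 1.0, 0.0], [-0.0, 0.0, -1.0]]
force: [-0.1, -0.9, -2.3]
grip_width: 0.717
finger_force: 65.6
```

>>> send_rows(plan=[[-1,[0,0,-1],[0,0,0]],[-1,[0,0,-1.5],[0,0,0]],[-1,[0,0,-1.5],[0,0,0]],[-1,[0,0,-1.5],[0,0,0]]])

```text
t: 24.15
eef_pos: [0.4516, -0.2633, 0.0115]
eef_rot: [[-1.0, -0.0, -0.0], [-0.0, 1.0, 0.0], [0.0, 0.0, -1.0]]
force: [0.3, 0.1, -2.5]
grip_width: 0.71
finger_force: 65.6
```

>>> send_rows(plan=[[-1,[0,0,-0.6],[0,0,0]],[-1,[0,0,-1.2],[0,0,0]],[-1,[0,0,-1.2],[0,0,0]],[-1,[0,0,-1.2],[0,0,0]]])

```text
t: 24.55
eef_pos: [0.4517, -0.2634, 0.0109]
eef_rot: [[-1.0, -0.0, 0.0], [-0.0, 1.0, -0.0], [-0.0, -0.0, -1.0]]
force: [-0.9, 2.3, 3.1]
grip_width: 0.71
finger_force: 66.1
```

Contact came exactly where the seat should be (10.9 mm against 10.8 mm predicted). I release and rise.

>>> send_rows(plan=[[-1,[0,0,0.8],[0,0,0]],[0.5,[0,0,0.8],[0,0,0]],[0.6,[0,0,0.8],[0,0,0]],[0.8,[0,0,0.8],[0,0,0]],[0.8,[0,0,0.8],[0,0,0]]])

```text
t: 25.05
eef_pos: [0.4517, -0.2635, 0.0112]
eef_rot: [[-1.0, -0.0, 0.0], [-0.0, 1.0, -0.0], [-0.0, -0.0, -1.0]]
force: [-0.7, 0.2, -0.7]
grip_width: 0.901
finger_force: 0.0
```

>>> send_rows(plan=[[0.8,[0,0,5],[0,0,0]],[0.8,[0,0,20],[0,0,0]],[0.8,[0,0,50],[0,0,0]],[0.8,[0,0,80],[0,0,0]],[0.1,[0,0,90],[0,0,0]]])

```text
t: 25.55
eef_pos: [0.4535, -0.2648, 0.1054]
eef_rot: [[-1.0, -0.0, 0.006], [-0.0, 1.0, -0.004], [-0.006, -0.004, -1.0]]
force: [0.6, -0.1, 0.9]
grip_width: 0.751
finger_force: 0.0
```

>>> send_rows(plan=[[0,[0,0,0],[0,0,0]],[0,[0,0,0],[0,0,0]],[0,[0,0,0],[0,0,0]],[0,[0,0,0],[0,0,0]]])

```text
t: 25.95
eef_pos: [0.4507, -0.2627, 0.0993]
eef_rot: [[-1.0, -0.0, -0.003], [-0.0, 1.0, 0.002], [0.003, 0.002, -1.0]]
force: [-1.1, -0.6, -0.3]
grip_width: 0.499
finger_force: 0.0
```

Run:
```python
from h import *
np.set_printoptions(precision=4,suppress=True)
w=grab('wrist');s=r.state();p=s['eef_pos'];print(p,s['force'],s['grip_width'])
u,v=proj(w,[.4517,-.2633,.0985]);print('pred top',u,v,'bot near',proj(w,[.4517-.0095,-.2633,.086]),'far top',proj(w,[.4517+.0095,-.2633,.0985]))
h=cv2.cvtColor(w['img'],cv2.COLOR_RGB2HSV); u,v=int(u),int(v)
m=((h[...,0]<20)&(h[...,1]>90)&(h[...,2]<170)).astype(np.uint8)*255
b=m[v-50:v+40,u-45:u+45]
for c in cv2.findContours(b,0,2)[0]:
    if cv2.contourArea(c)>200: x,y,a,d=cv2.boundingRect(c); print('knob',x+u-45,y+v-50,a,d)
u,v=proj(w,[.452,-.263,.008]); print(u,v); grey(w,(int(u)-85,int(v)-85,int(u)+85,int(v)+50),[.008],40)
```

```text
[ 0.4509 -0.2628  0.0995] [ 0.9253 -0.2308  0.061 ] 0.5010195658097548
pred top 316.9965636579476 287.43917307320146 bot near (np.float64(317.00251843526837), np.float64(262.7265630779502)) far top (np.float64(317.0075747648886), np.float64(303.0588666854397))
knob 305 276 28 27
317.4586329390307 238.17204297825762
ell 317.12281036376953 237.2511444091797 (131.5919647216797, 137.58929443359375) (17, 19, 137, 116)
0.008 [ 0.4512 -0.2633  0.008 ]
```

>>> send_rows(plan=[[0,[0,0,-12],[0,0,0]],[0,[0,0,-26],[0,0,0]],[0,[0,0,-36],[0,0,0]],[0,[0,0,-41],[0,0,0]],[0,[0,0,-41],[0,0,0]]])

```text
t: 26.5
eef_pos: [0.4507, -0.2627, 0.0584]
eef_rot: [[-1.0, -0.0, -0.003], [-0.0, 1.0, 0.002], [0.003, 0.002, -1.0]]
force: [1.2, 0.7, 0.8]
grip_width: 0.498
finger_force: 0.0
```

>>> send_rows(plan=[[0,[0,0,0],[0,0,0]],[0,[0,0,0],[0,0,0]],[-0.3,[0,0,0],[0,0,0]],[-0.5,[0,0,0],[0,0,0]],[-0.6,[0,0,0],[0,0,0]]])

```text
t: 27.0
eef_pos: [0.4519, -0.2634, 0.0607]
eef_rot: [[-1.0, -0.0, 0.001], [-0.0, 1.0, -0.0], [-0.001, -0.0, -1.0]]
force: [-0.5, 0.3, 1.9]
grip_width: 0.209
finger_force: 24.3
```

>>> send_rows(plan=[[-0.8,[0,0,0],[0,0,0]],[-1,[0,0,0],[0,0,0]],[-1,[0,0,0],[0,0,0]],[-1,[0,0,0],[0,0,0]]])

```text
t: 27.4
eef_pos: [0.4519, -0.2634, 0.0608]
eef_rot: [[-1.0, -0.0, 0.001], [-0.0, 1.0, -0.0], [-0.001, -0.0, -1.0]]
force: [-0.1, 2.2, 5.5]
grip_width: 0.188
finger_force: 58.6
```

Gripped on the knob. I lift the cap straight up, slowly at first.

>>> send_rows(plan=[[-1,[0,0,2],[0,0,0]],[-1,[0,0,5],[0,0,0]],[-1,[0,0,9],[0,0,0]],[-1,[0,0,14],[0,0,0]],[-1,[0,0,20],[0,0,0]]])

```text
t: 27.9
eef_pos: [0.4514, -0.2633, 0.0802]
eef_rot: [[-1.0, -0.0, -0.001], [-0.0, 1.0, 0.0], [0.001, 0.0, -1.0]]
force: [-0.5, 0.0, -1.4]
grip_width: 0.192
finger_force: 58.6
```

>>> send_rows(plan=[[-1,[0,0,8],[0,0,0]],[-1,[0,0,20],[0,0,0]],[-1,[0,0,35],[0,0,0]],[-1,[0,0,52],[0,0,0]],[-1,[0,0,70],[0,0,0]]])

```text
t: 28.4
eef_pos: [0.4516, -0.2633, 0.1517]
eef_rot: [[-1.0, -0.0, 0.0], [-0.0, 1.0, -0.0], [-0.0, -0.0, -1.0]]
force: [0.7, -0.7, -1.6]
grip_width: 0.189
finger_force: 58.6
```

>>> send_rows(plan=[[-1,[0,0,15],[0,0,0]],[-1,[0,0,25],[0,0,0]],[-1,[0,0,30],[0,0,0]],[-1,[0,0,30],[0,0,0]],[-1,[0,0,30],[0,0,0]]])

```text
t: 28.9
eef_pos: [0.4513, -0.2631, 0.1794]
eef_rot: [[-1.0, -0.0, -0.001], [-0.0, 1.0, 0.001], [0.001, 0.001, -1.0]]
force: [-0.8, 0.4, -2.2]
grip_width: 0.192
finger_force: 58.6
```

Run:
```python
from h import *
np.set_printoptions(precision=4,suppress=True)
w=grab('wrist');s=r.state();p=s['eef_pos'];print(p,s['force'],s['grip_width'],s['finger_force'],s['eef_rot'])
u,v=proj(w,[.452,-.263,.008]); print(u,v); grey(w,(int(u)-65,int(v)-65,int(u)+65,int(v)+30),[.008],40)
d=grab('scene')
def seg(q,n):
    # silver/grey pixels column profile along the vertical axis of the stack
    h=cv2.cvtColor(d['img'],cv2.COLOR_RGB2HSV)
    for z in q:
        a,b=proj(d,[.4518,-.2633,z]); row=h[int(round(b)),int(a)-22:int(a)+23]
        print(n,z,round(a),round(b),''.join('#' if (x[1]<50 and x[2]>70) else ('k' if x[2]<50 else '.') for x in row))
seg(np.arange(.26,-.02,-.006),'z')
```

```text
[ 0.4511 -0.263   0.179 ] [ 0.4541 -0.0069 -1.1241] 0.18564514306967053 58.62594723701477 [[-1.     -0.0002 -0.0017]
 [-0.0002  1.      0.0013]
 [ 0.0017  0.0013 -1.    ]]
318.02150169828093 213.8992219763125
ell 317.7720413208008 213.73890686035156 (104.90221405029297, 107.70635986328125) (11, 14, 108, 81)
0.008 [ 0.4518 -0.2633  0.008 ]
z 0.26 342 211 ..............kkkkkkkkkkkkkkkkkkkkkkkkk....kk
z 0.254 342 214 ..............kkkkkkkkkkkk....kkkkkkkkkkkkk.#
z 0.248 342 217 ...............kkkkkkkkkkkkkkkkkkkkkkkkkkk###
z 0.242 342 220 ..###############kkkkkkkkkkkkkkkkkkkkkkk#####
z 0.236 341 223 ..###############kkkk##kkkkkkkkkkk....#######
z 0.22999999999999998 341 225 ..###############kkkk####kkkkkkk.###.########
z 0.22399999999999998 341 228 ...##############kkkk####kkkkkkk####.########
z 0.21799999999999997 341 231 .......k.......##kkk.####kkkkkkk#############
z 0.21199999999999997 341 233 ...............##kkk.####kkkkkkk....#########
z 0.20599999999999996 341 236 ............#############kkkkkk.####..#######
z 0.19999999999999996 341 239 ..........##############################
[... 2046 characters left out ...]
####..
z 0.031999999999999806 339 307 ...##########################################
z 0.0259999999999998 339 309 .############################################
z 0.019999999999999796 339 311 #############################################
z 0.01399999999999979 339 313 #############################################
z 0.007999999999999785 339 315 #############################################
z 0.0019999999999997797 339 318 .############################################
z -0.004000000000000226 339 320 ..###########################################
z -0.010000000000000231 339 322 ....#########################################
z -0.016000000000000236 339 324 .....########################################
```

The scene profile shows the cap held level, with about 98 mm of clear gap above the symmetric hood on the warmer. The warmer hasn't moved, at (0.452, -0.263). I settle and hand in.

>>> send_rows(plan=[[-1,[0,0,0],[0,0,0]],[-1,[0,0,0],[0,0,0]],[-1,[0,0,0],[0,0,0]],[-1,[0,0,0],[0,0,0]],[-1,[0,0,0],[0,0,0]]])

```text
t: 29.5
eef_pos: [0.4516, -0.2634, 0.1801]
eef_rot: [[-1.0, -0.0, 0.0], [-0.0, 1.0, 0.0], [-0.0, 0.0, -1.0]]
force: [-0.0, -0.0, -0.9]
grip_width: 0.19
finger_force: 58.6
```

```bash
python3 -c "
from station import r
print(r.state()['eef_pos']); print(r.close_job())"
```

```text
[ 0.45162114 -0.26336469  0.18013875]
the job is handed in; nothing more can be done
None
```

The job is handed in at 29.5 s: by my measurements the tea light is in the recess, the hood sits squarely on the unmoved warmer, and the cap is held level about 10 cm straight above it.

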